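Turn over a button sample board against a sloped stop

ROBOT

A 6-joint arm with a two-finger parallel gripper is mounted at the origin on the work surface. World frame = base frame: x ahead of the robot, y to its left, z up, the work surface at z = 0. Lengths are in mm, angles in rad, forces in N, time in s.
With the tool pointing down it reaches from about 325 to 875 mm from the base axis. Payload 4.4 kg.
Tool frame: the origin (TCP) lies midway between the tips of the shut fingers; the grasp point (between the pads) lies 19 mm behind it; z points along the fingers, y is the direction in which the jaws open and shut (so a half turn about z gives the same grasp; the last joint's range is limited). The gripper opens to 85 mm and grips with 20 to 120 N. Pads are 22 mm wide; open, the fingers measure 114 mm over their backs; the gripper's body (76 mm by 85 mm) begins 54 mm behind the grasp point. The pads swing forward as they close: fully open they stand 13 mm farther back than shut.
Start: joints at [-1.312, 0.207, 1.542, -0, 1.393, -0.15], TCP at [228.556, -527.626, 231.282] pointing down, gripper open.
Joint ranges: [-2.73, 2.73], [-0.86, 2.22], [0.23, 2.46], [-1.11, 4.25], [0.08, 2.63], [-2.82, 2.82]. Speed limits (rad/s): [2.79, 2.79, 3.14, 3.14, 3.14, 3.14].

INTERFACE

Orientations are given as a unit quaternion [w, x, y, z].
In Python, from plant import robot gives the robot as it stands.
- The arm moves only by the tool apply_moves, never from a script. Its argument "steps" is a list of rows, each a list of 3 entries, a list of its own where there are three numbers: the shift along the tool's x, y, z as a fraction of full scale, then the turn, a rotation vector about the tool's x, y, z as a fraction of full scale, then the opening in per cent of the stroke, from 0 (shut) to 100 (fully open). A call has 1 to 20 rows; each row shifts and turns the commanded pose from where the row before left it, along the tool's axes as they then stand; what a row does not reach is not made up. Full scale, the value 1, is 0.04 m for a shift and 0.12 rad for a turn. A row lasts 1/12 s, in which the tool goes at most 41.7 mm and 7.16 degrees, less where a joint would pass 70% of its speed; a pose out of reach is approached as far as the arm can. A call with a number of a shift or a turn outside -1 to 1 is refused whole. A call with a gripper value outside its range is refused whole. The fingers move at their own pace and stop on an object; "force" is the grip in N (left out, the last holds). Time passes only in rows, so rows that do not move let the fingers close. It gives the time, the measured TCP pose, the force and the opening at its end, in the units of the state.
- robot.state(): the state, without advancing time (a new reading comes with each control period).
- robot.read_camera(name): name is "side" or "top" or "wrist"; returns the picture (480x640x3 uint8, blue, green, red); there is no depth.
- robot.camera_params(name): a dict with "K" (3x3 intrinsics, pixels), "R" (3x3) and "t" (3): a world point X has camera coordinates R X + t. Camera axes: x right, y down, z forward; pixel columns grow to the right and rows downward; lengths in mm; the calibration is good to about 2 mm. A picture is of the moment at which its call begins: read the wrist's pose just before it. camera_params takes no time and is no camera call; for the wrist camera it gives the pose at the moment of the call.
- robot.hand_in(): hands the job in, once; it reports no verdict.
Trained networks look in the newest picture that a camera, given by its name, has taken for a name from the list of things; names that differ only in an ending like _2 or _b are one class to them, and where a whole thing is asked for, a point or a joint stands for the part that bears it (a point fixed in the world has none). Each returns a list of dicts, best first, with "confidence" (0 to 1); they miss things now and then, are a little off and sometimes report something else, mostly with a low value. They report only what shows in the picture. A call takes as long as a camera call. They do not tell look-alikes from the thing itself.
- robot.regions_of(target, camera): "mask" (480x640 bool, what is visible of it) and "uv" ([column, row] in pixels, amid what is visible of it).
The state is a dict: "clock": time; "joints": joint angles; "qd": joint speeds; "joint_efforts": joint torques, N m; "position": TCP position; "ee_rot": TCP orientation; "force": force on the tool from outside, world axes, zero at the start; "moment": the same for the moment, N m; "grip_width": opening from 0.0 (shut) to 1.0 (fully open).
Only numpy, scipy, OpenCV 4.12 (cv2) and the standard library are available. Lean on these libraries where they do the work, as an engineer would, in place of code of your own. Each camera call takes 0.05 s, during which the arm holds its last target.

TASK

Turn the button sample board over so that its button side faces up. Do it with the fingertips only: gently push the board flat along the table, narrow edge first, up against the sloped metal stop until it tips up and leans on the stop, then tip its raised edge back over so that it falls towards where it came from, and leave it lying flat on the table in front of the stop. Never pinch, lift or carry the board, and leave the thread cone, the jar and the spool alone.

Things in the scene. Friction and masses are not known exactly. Their poses are not given: they have to be found in the camera images.
- board: Loose wooden sample board, 110 mm long (x) by 90 mm wide (y), 6 mm thick, about 80 g. Origin: centre of its button side; z points from the button side to the plain plywood back. The button side has a dark rim, buttons below the rim. At the start it lies button side down (z up) in front of the stop, x axis within 0.3 rad of the stop's x axis. Done: z axis down, origin 6 mm high.
- board_center (a point): Centre of the sample board, half-way through its thickness, same axes as the board. Between 90 and 125 mm in front of the stop's foot line at the start.
- stop: Fixed, smooth bent-sheet metal stop, 190 mm wide (y). Origin: on the table, middle of the foot line where its slope begins; x is level, pointing away from the board (push this way), z up. In +x the sheet rises at 45 degrees to 30 mm high (x = 30 mm), then at 55 degrees to the crest. A board whose rear edge is pushed to the foot line leans on the crest at about 50 degrees and stays there when let go.
- stop_crest (a point): Middle of the stop's straight crest, 58 mm above the table and 50 mm beyond the foot line. Behind it a vertical back (53 mm from the foot line), then a flange 3 mm high to 85 mm; the space above and behind is free. The leaning board's upper edge is about 85 mm high, about 20 to 25 mm beyond the crest.
- thread_cone: Bystander: upright grey thread cone, 64 mm wide at the foot, 115 mm high, origin at the centre of its underside. Leave it alone.
- ink_jar: Bystander: upright red jar with a black lid, 60 mm wide, 75 mm high, origin at the centre of its underside. Leave it alone.
- spool: Bystander: small upright spool, 36 mm wide, 40 mm high, origin at the centre of its underside. Leave it alone.
Things that resemble listed ones, but are neither listed nor needed, are in the scene too. Of the things that look like the board, take the one that is farthest from the robot's base at the start. There is more than one size of the stop; the one meant has the size given above.

How it is judged:
By the outcome, as a careful person would: the job done as asked, in the order asked, and still so for the second after the job is handed in, with the robot touching nothing.
It also fails if it takes over 54 s, if anything falls off the work surface, if the arm or the gripper's body presses on something with over 40 N, if the wrist force passes 120 N, or if a joint passes its speed limit or range.

## Working session

There is one attempt and no reset: what is moved stays moved. The work goes in short steps, Python scripts to look and compute and a tool call to move; the robot and the scene stay as the last step left them, time stands still between calls to the robot, and variables do not carry over. Pictures are saved under pics/ and viewed, and the job is handed in when it is done.

Besides the shell and the picture viewer there is one more tool, called after "Call:" in YAML: its name, and indented under it one key for each argument. apply_moves: Moves the arm, as the interface text tells. Shift numbers are shares of 0.04 m and turn numbers shares of 0.12 rad, none past 1 either way. Its arguments: {"type":"object","properties":{"steps":{"type":"array","items":{"type":"array"}},"force":{"type":"number"}},"required":["steps"]}

```bash
mkdir -p pics; ls; cat > h.py <<'E'
import numpy as np, cv2
from plant import robot
def snap(c,n):
    im=robot.read_camera(c); cv2.imwrite(f'pics/{n}.png',im); return im
def ray(c,uv,z,P=None):
    P=P or robot.camera_params(c);K,R,t=map(np.array,(P['K'],P['R'],P['t']))
    C=-R.T@t; d=R.T@np.linalg.inv(K)@np.array([uv[0],uv[1],1.]); return C+d*(z-C[2])/d[2]
def proj(c,X):
    P=robot.camera_params(c);K,R,t=map(np.array,(P['K'],P['R'],P['t']))
    p=K@(R@np.array(X,float)+t.ravel()); return p[:2]/p[2]
E
python3 - <<'E'
from h import *
snap('top','top0'); snap('side','side0')
print(robot.state())
for n in ['board','stop','thread_cone','ink_jar','spool']:
  for r in robot.regions_of(n,'top'): print(n,r['confidence'],r['uv'],ray('top',r['uv'],0))
E
```

```text
pics
{'clock': 0.1, 'joints': array([-1.31249676e+00,  2.07354420e-01,  1.54284741e+00, -2.96671903e-05,
        1.39352953e+00, -1.50504590e-01]), 'qd': array([-0.00075477, -0.00255688, -0.00384561,  0.00171191, -0.00056224,
        0.00188957]), 'joint_efforts': array([-3.21281213e-04, -3.84089684e+01, -2.92547876e+01, -1.60806267e-04,
        4.84453616e-03, -3.42298115e-06]), 'position': array([ 228.36483901, -526.93337913,  230.2135271 ]), 'ee_rot': array([-1.06701249e-03,  9.79181432e-01,  2.02984183e-01, -7.21846136e-05]), 'force': array([-0.04837073, -0.43838005,  0.05444524]), 'moment': array([-0.00018744, -0.0047415 ,  0.01256222]), 'grip_width': 1.0010466510357703}
board 0.78 [402.3, 295.1] [ 330.54768038 -120.12635039    0.        ]
board 0.73 [345.7, 225.3] [491.88913699   2.32308742   0.        ]
board 0.67 [279.3, 278.4] [374.24559124 155.30593958   0.        ]
stop 0.98 [350.5, 153.8] [659.0930855  -13.69959417   0.        ]
stop 0.9 [192.0, 354.9] [209.31065542 350.76999417   0.        ]
thread_cone 0.75 [268.5, 149.6] [673.05992703 175.82703232   0.        ]
ink_jar 0.83 [423.8, 169.1] [ 619.24064051 -181.86031878    0.        ]
ink_jar 0.29 [349.6, 154.0] [658.66090909 -11.60169884   0.        ]
spool 0.77 [264.1, 197.5] [560.3738813  187.31965587   0.        ]
```

View pics/top0.png

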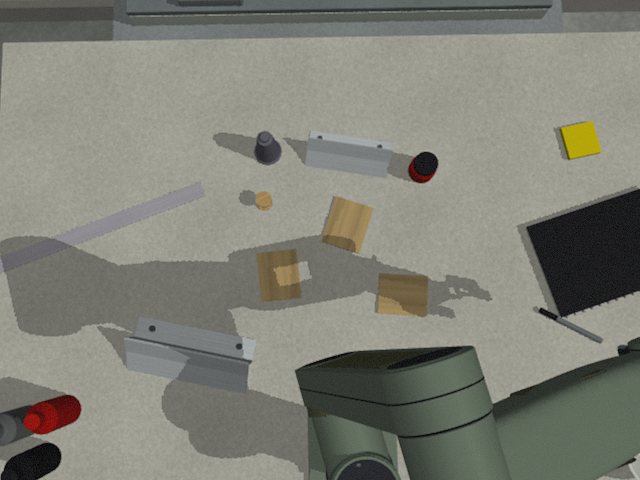

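View pics/side0.png

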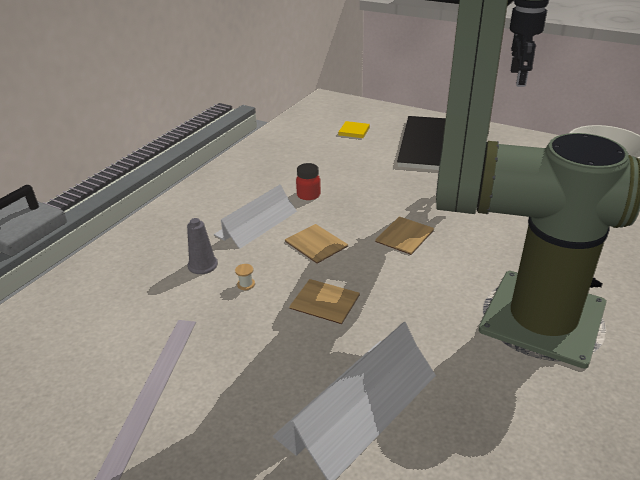

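```bash
python3 - <<'E'
from h import *
im=cv2.imread('pics/top0.png')
c=im[120:280,240:440]; cv2.imwrite('pics/crop0.png',cv2.resize(c,None,fx=4,fy=3.75,interpolation=cv2.INTER_CUBIC)[:600])
c=im[120:270,240:440]; cv2.imwrite('pics/crop0.png',cv2.resize(c,None,fx=4,fy=4,interpolation=cv2.INTER_CUBIC))
E
```

```text
(no output)
```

View pics/crop0.png

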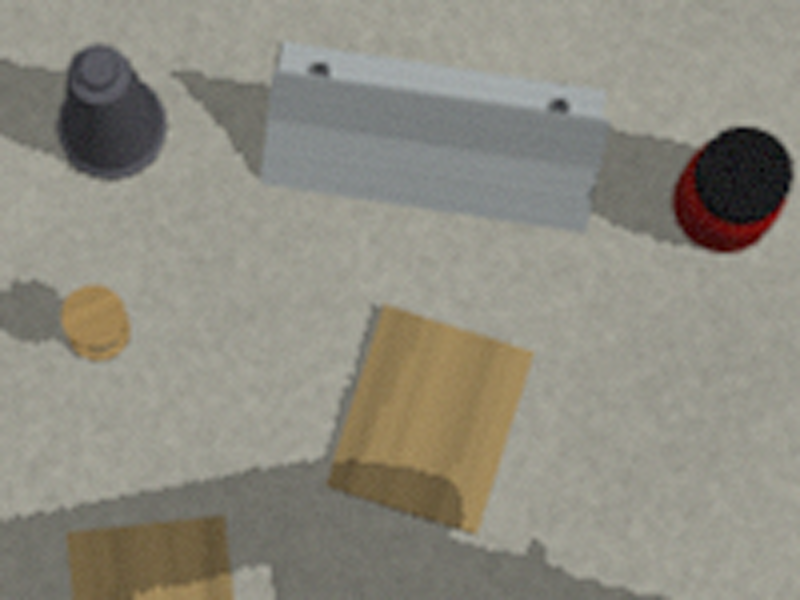

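Board candidates are at (346,225), (402,295) and (279,278). The one at (346,225) is farthest from the base and lies in front of the far stop at (350,154). The near stop at (190,355) has a different size. I'll check the dimensions.

```bash
cat >> h.py <<'E'
def crop2full(p,o=(240,120),s=4): return np.array([o[0]+(p[0]+.5)/s-.5,o[1]+(p[1]+.5)/s-.5])
E
python3 - <<'E'
from h import *
B=[ray('top',crop2full(p),6) for p in [(378,305),(533,352),(475,532),(330,487)]]
F=[ray('top',crop2full(p),0) for p in [(262,183),(587,230)]]
C=[ray('top',crop2full(p),58) for p in [(275,75),(605,122)]]
print(np.round(B,1)); print([np.linalg.norm(B[i]-B[i-1]) for i in range(4)],np.mean(B,0))
print(F,np.linalg.norm(F[0]-F[1]));print(C,np.linalg.norm(C[0]-C[1]))
for Q in (F,C):
  d=(Q[0]-Q[1])[:2]; d/=np.linalg.norm(d); ux=np.array([d[1],-d[0]]); print('stop x',ux,np.arctan2(ux[1],ux[0]))
  m=((Q[0]+Q[1])/2)[:2]; r=m-np.mean(B,0)[:2]; print('board dist',r@ux,'lat',r@d)
d=B[0]-B[3]; print('board yaw',np.arctan2(d[1],d[0])); d=B[1]-B[2]; print(np.arctan2(d[1],d[0]))
print(robot.camera_params('wrist'))
P=robot.camera_params('top');print(-np.array(P['R']).T@np.array(P['t']).ravel(), np.array(P['K'])[0,0])
# near stop
N=[ray('top',p,0) for p in [(125.5,370),(248,388)]];print(N,np.linalg.norm(N[0]-N[1]))
E
```

```text
[[559.5  27.1   6. ]
 [530.3 -60.4   6. ]
 [428.  -24.1   6. ]
 [455.4  57.    6. ]]
[np.float64(108.35040059376117), np.float64(92.266065404178), np.float64(108.62481408890514), np.float64(85.6164178002143)] [ 4.93286672e+02 -9.11671790e-02  6.00000000e+00]
[array([633.83268678,  91.85458518,   0.        ]), array([602.13260884, -94.68073274,   0.        ])] 189.20972431381196
[array([680.29008674,  83.06636022,  58.        ]), array([649.56020491, -99.58112162,  58.        ])] 185.21454656980993
stop x [ 0.98586539 -0.16753937] -0.16833322788779542
board dist 123.1549175355839 lat 19.58826318560156
stop x [ 0.98614005 -0.16591506] -0.16668585569014044
board dist 170.61447038077628 lat 20.42437673382723
board yaw -0.27984166395183613
-0.3411832010093285
{'K': array([[351.08385206,   0.        , 315.84639564],
       [  0.        , 351.08385206, 240.25762159],
       [  0.        ,   0.        ,   1.        ]]), 'R': array([[ 0.39650615, -0.91803066, -0.00160417],
       [-0.88055157, -0.38081161,  0.28215499],
       [-0.25963782, -0.11046363, -0.95936749]]), 't': array([-573.14420627,  -36.76777215,  379.59032765])}
[ 272.15905461   84.77899222 1398.60977285] 621.6432926397472
[array([179.96333525, 496.88251139,   0.        ]), array([134.83926526, 227.64085705,   0.        ])] 272.99679507786294
```

Both checks confirm the choice: the far stop's foot line measures 189 mm (the near one about 273 mm), and the board at (346,225) measures 108 x 89 mm and is about 123 mm in front of the foot line. Next I move the tool behind the board, squared to the stop.

Call:
apply_moves:
  steps:
    - [[0,0,0],[0,0,0.96],50]
    - [[0,0,0],[0,0,0.96],50]
    - [[0,0,0],[0,0,0.96],50]
    - [[0,0,0],[0,0,0.96],50]
    - [[0,0,0],[0,0,0.96],50]
    - [[0.144,-0.945,0.167],[0,0,0],50]
    - [[0.144,-0.945,0.167],[0,0,0],50]
    - [[0.144,-0.945,0.167],[0,0,0],50]
    - [[0.144,-0.945,0.167],[0,0,0],50]
    - [[0.144,-0.945,0.167],[0,0,0],50]
    - [[0.144,-0.945,0.167],[0,0,0],50]
    - [[0.144,-0.945,0.167],[0,0,0],50]
    - [[0.144,-0.945,0.167],[0,0,0],50]
    - [[0.144,-0.945,0.167],[0,0,0],50]
    - [[0.144,-0.945,0.167],[0,0,0],50]
    - [[0.144,-0.945,0.167],[0,0,0],50]
    - [[0.144,-0.945,0.167],[0,0,0],50]
    - [[0.144,-0.945,0.167],[0,0,0],50]
    - [[0.144,-0.945,0.167],[0,0,0],50]
    - [[0.144,-0.945,0.167],[0,0,0],50]

```text
clock: 2.02
position: [408.6, 19.0, 131.2]
ee_rot: [0.0, 0.997, -0.083, 0.001]
force: [0.6, -0.5, 0.9]
grip_width: 0.501
```

```bash
cat >> h.py <<'E'
from scipy.spatial.transform import Rotation as Ro
FOOT=np.array([618,-1.4,0]); SY=-0.168
RS=Ro.from_euler('z',SY).as_matrix()
def tocp():
    s=robot.state(); R=Ro.from_quat(np.roll(s['ee_rot'],-1)).as_matrix()
    p=np.array(s['position']); q=RS.T@(p-FOOT)
    print('t',round(s['clock'],2),'world',np.round(p,1),'stopframe',np.round(q,1),'F',np.round(RS.T@np.array(s['force']),1),'g',round(s['grip_width'],3))
    Rs=RS.T@R; print('toolx',np.round(Rs[:,0],3),'toolz',np.round(Rs[:,2],3)); return p,R,q
def goto(qt):
    p,R,q=tocp(); d=R.T@(RS@np.array(qt)+FOOT-p); print('tool shift mm',np.round(d,1),'units',np.round(d/40,3))
E
python3 - <<'E'
from h import *
goto([-212,-16,60]); snap('top','top1'); snap('wrist','w1')
for r in robot.regions_of('board','top'): print(r['confidence'],r['uv'],ray('top',r['uv'],6))
E
```

```text
t 2.02 world [408.6  19.  131.2] stopframe [-209.9  -14.9  131.2] F [ 0.7 -0.4  0.9] g 0.501
toolx [1.    0.001 0.001] toolz [ 0.001 -0.    -1.   ]
tool shift mm [-2.2  1.1 71.2] units [-0.055  0.027  1.781]
0.9 [279.5, 275.8] [379.62932554 154.46810019   6.        ]
0.85 [350.3, 204.8] [537.98424953  -9.19319451   6.        ]
0.71 [404.3, 295.8] [ 328.63715742 -123.65656006    6.        ]
```

View pics/w1.png

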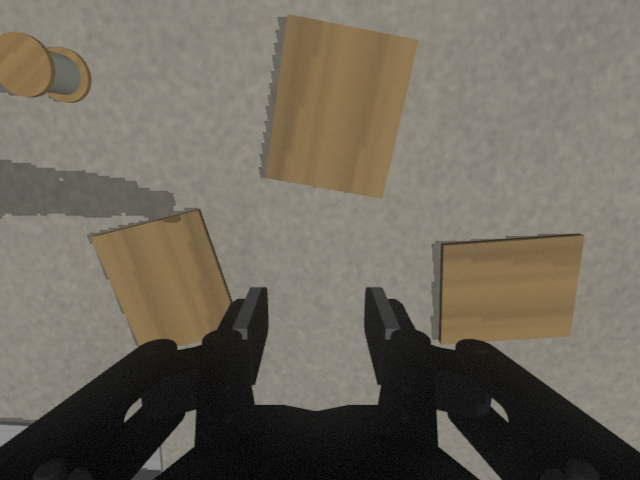

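View pics/top1.png

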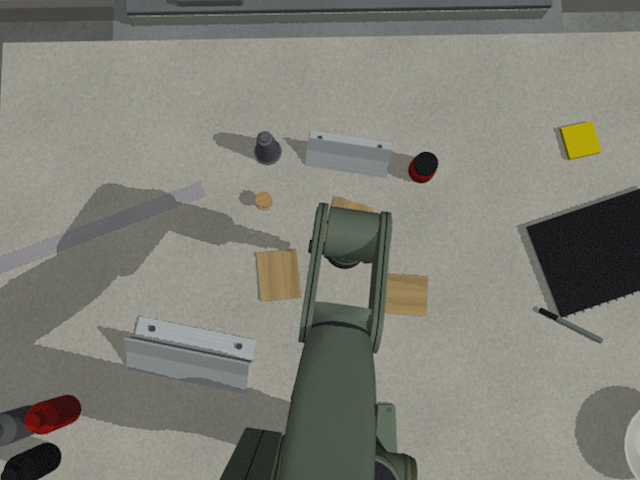

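The wrist view shows the board ahead of and between the fingers, with corners at (288,14), (417,40), (384,198) and (262,178).

```bash
python3 - <<'E'
from h import *
B=[RS.T@(ray('wrist',p,6)-FOOT) for p in [(288,14),(417,40),(384,198),(262,178)]]
print(np.round(B,1),np.mean(B,0),[np.linalg.norm(B[i]-B[i-1]) for i in range(4)])
for a,b in((0,3),(1,2)):
  d=B[a]-B[b];print(np.arctan2(d[1],d[0]))
E
```

```text
[[ -61.7    6.     6. ]
 [ -76.6  -81.3    6. ]
 [-184.8  -65.5    6. ]
 [-170.2   27.4    6. ]] [-123.32417219  -28.36265709    6.        ] [np.float64(110.5603393476876), np.float64(88.6058003388036), np.float64(109.27398628252593), np.float64(94.07797379151867)]
-0.194564989883349
-0.14485843561627956
```

Call:
apply_moves:
  steps:
    - [[-0.055,0.177,0.6],[0,0,0],50]
    - [[0,0,0.8],[0,0,0],50]
    - [[0,0,0.8],[0,0,0],50]
    - [[0,0,0.6],[0,0,0],50]
    - [[0,0,0.25],[0,0,0],50]
    - [[0,0,0.1],[0,0,0],50]
    - [[0,0,0.05],[0,0,0],50]
    - [[0,0,0],[0,0,0],50]

```text
clock: 2.83
position: [405.4, 9.6, 3.5]
ee_rot: [0.0, 0.996, -0.084, 0.0]
force: [0.3, -0.1, -0.3]
grip_width: 0.501
```

```bash
python3 - <<'E'
from h import *
goto([-212,-22,1]); im=snap('side','s2')
u,v=proj('side',robot.state()['position']);print(u,v)
x0,y0=int(u)-100,int(v)-75
cv2.imwrite('pics/s2c.png',cv2.resize(im[y0:y0+150,x0:x0+200],None,fx=4,fy=4,interpolation=cv2.INTER_CUBIC))
E
```

```text
t 2.83 world [405.4   9.6   3.5] stopframe [-211.5  -24.8    3.5] F [ 0.3 -0.  -0.3] g 0.501
toolx [ 1.    -0.001  0.001] toolz [ 0.001 -0.    -1.   ]
tool shift mm [-0.5 -2.8  2.5] units [-0.013 -0.069  0.063]
348.5438971564762 255.94136847974815
```

View pics/s2c.png

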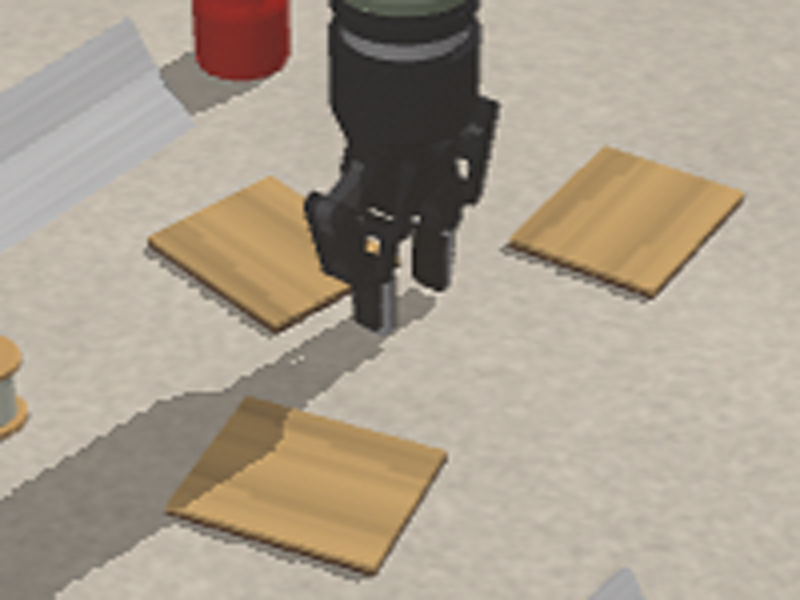

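Call:
apply_moves:
  steps:
    - [[0,0,0.075],[0,0,0],50]
    - [[0,0,0],[0,0,0],50]
    - [[0.12,0,0],[0,0,0],50]
    - [[0.12,0,0],[0,0,0],50]
    - [[0.12,0,0],[0,0,0],50]
    - [[0.12,0,0],[0,0,0],50]
    - [[0.12,0,0],[0,0,0],50]
    - [[0.12,0,0],[0,0,0],50]
    - [[0.12,0,0],[0,0,0],50]
    - [[0.12,0,0],[0,0,0],50]
    - [[0.12,0,0],[0,0,0],50]
    - [[0.12,0,0],[0,0,0],50]
    - [[0.12,0,0],[0,0,0],50]
    - [[0.12,0,0],[0,0,0],50]
    - [[0.12,0,0],[0,0,0],50]
    - [[0.12,0,0],[0,0,0],50]

```text
clock: 4.22
position: [471.5, -0.8, 0.1]
ee_rot: [-0.0, 0.997, -0.084, 0.0]
force: [-1.1, 0.8, -0.1]
grip_width: 0.501
```

```bash
python3 - <<'E'
from h import *
tocp(); im=snap('side','s3'); snap('wrist','w3')
u,v=proj('side',robot.state()['position'])
x0,y0=int(u)-120,int(v)-75
cv2.imwrite('pics/s3c.png',cv2.resize(im[y0:y0+150,x0:x0+200],None,fx=4,fy=4,interpolation=cv2.INTER_CUBIC))
E
```

```text
t 4.22 world [ 4.715e+02 -8.000e-01  1.000e-01] stopframe [-1.445e+02 -2.390e+01  1.000e-01] F [-1.2  0.6 -0.1] g 0.501
toolx [1.    0.001 0.   ] toolz [ 0.  0. -1.]
```

View pics/s3c.png

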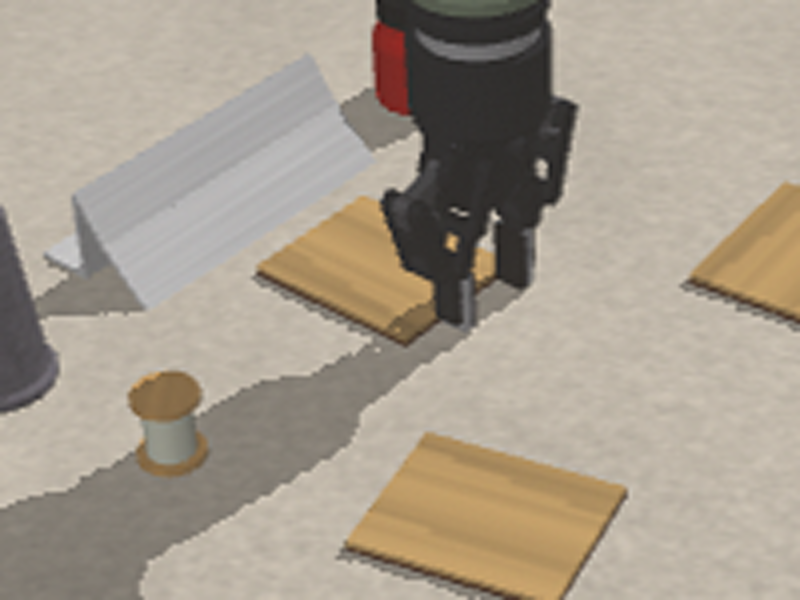

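View pics/w3.png

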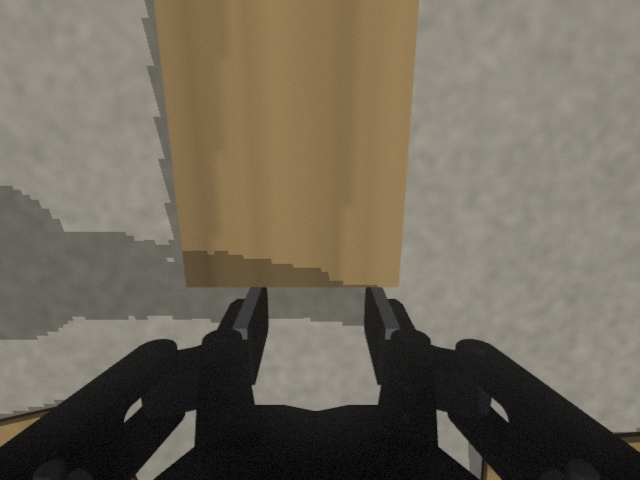

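The board is square to the fingers and in contact along its rear edge, at about row 287, columns 186–399. I continue pushing gently onto the slope.

Call:
apply_moves:
  steps:
    - [[0.1,0,0],[0,0,0],50]
    - [[0.1,0,0],[0,0,0],50]
    - [[0.1,0,0],[0,0,0],50]
    - [[0.1,0,0],[0,0,0],50]
    - [[0.1,0,0],[0,0,0],50]
    - [[0.1,0,0],[0,0,0],50]
    - [[0.1,0,0],[0,0,0],50]
    - [[0.08,0,0],[0,0,0],50]
    - [[0.08,0,0],[0,0,0],50]
    - [[0.08,0,0],[0,0,0],50]
    - [[0.08,0,0],[0,0,0],50]
    - [[0.08,0,0],[0,0,0],50]

```text
clock: 5.32
position: [514.8, -8.1, 0.0]
ee_rot: [0.0, 0.997, -0.084, 0.0]
force: [-1.1, 0.5, -1.3]
grip_width: 0.5
```

```bash
cat >> h.py <<'E'
def look(n,dx=-120,dy=-95,w=200):
    tocp(); im=snap('side',n)
    u,v=proj('side',robot.state()['position'])
    x0,y0=max(0,int(u)+dx),max(0,int(v)+dy)
    cv2.imwrite(f'pics/{n}c.png',cv2.resize(im[y0:y0+150,x0:x0+200],None,fx=4,fy=4,interpolation=cv2.INTER_CUBIC))
E
python3 - <<'E'
from h import *
look('s4')
print([RS.T@(ray('wrist',p,6)-FOOT) for p in [(186,287),(399,287)]])
E
```

```text
t 5.32 world [514.8  -8.1   0. ] stopframe [-100.6  -23.9    0. ] F [-1.1  0.3 -1.3] g 0.5
toolx [1.    0.001 0.   ] toolz [ 0.  0. -1.]
[array([-90.02713654,  31.84178875,   6.        ]), array([-90.02496446, -58.29770845,   6.        ])]
```

View pics/s4c.png

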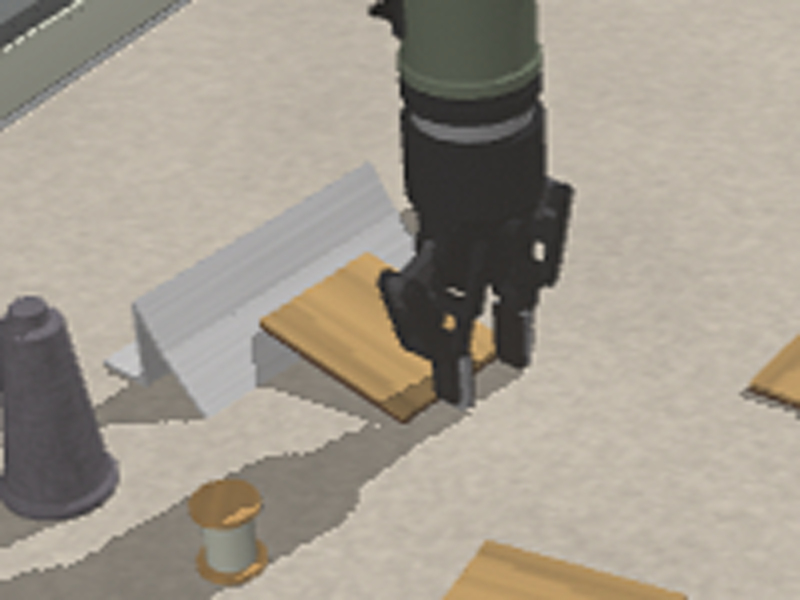

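The leading edge is climbing the slope with forces around 1 N. I keep going.

Call:
apply_moves:
  steps:
    - [[0.08,0,0],[0,0,0],50]
    - [[0.08,0,0],[0,0,0],50]
    - [[0.08,0,0],[0,0,0],50]
    - [[0.08,0,0],[0,0,0],50]
    - [[0.08,0,0],[0,0,0],50]
    - [[0.08,0,0],[0,0,0],50]
    - [[0.08,0,0],[0,0,0],50]
    - [[0.08,0,0],[0,0,0],50]
    - [[0.08,0,0],[0,0,0],50]
    - [[0.08,0,0],[0,0,0],50]
    - [[0.08,0,0],[0,0,0],50]
    - [[0.08,0,0],[0,0,0],50]
    - [[0.08,0,0],[0,0,0],50]
    - [[0.08,0,0],[0,0,0],50]
    - [[0.08,0,0],[0,0,0],50]
    - [[0.08,0,0],[0,0,0],50]
    - [[0,0,0],[0,0,0],50]

```text
clock: 6.78
position: [566.0, -16.8, 0.4]
ee_rot: [0.0, 0.997, -0.084, 0.001]
force: [0.2, 0.4, -0.3]
grip_width: 0.499
```

```bash
python3 - <<'E'
from h import *
look('s5'); snap('wrist','w5')
E
```

```text
t 6.78 world [ 5.66e+02 -1.68e+01  4.00e-01] stopframe [-48.7 -23.9   0.4] F [ 0.1  0.4 -0.3] g 0.499
toolx [1.    0.001 0.002] toolz [ 0.002 -0.    -1.   ]
```

View pics/s5c.png

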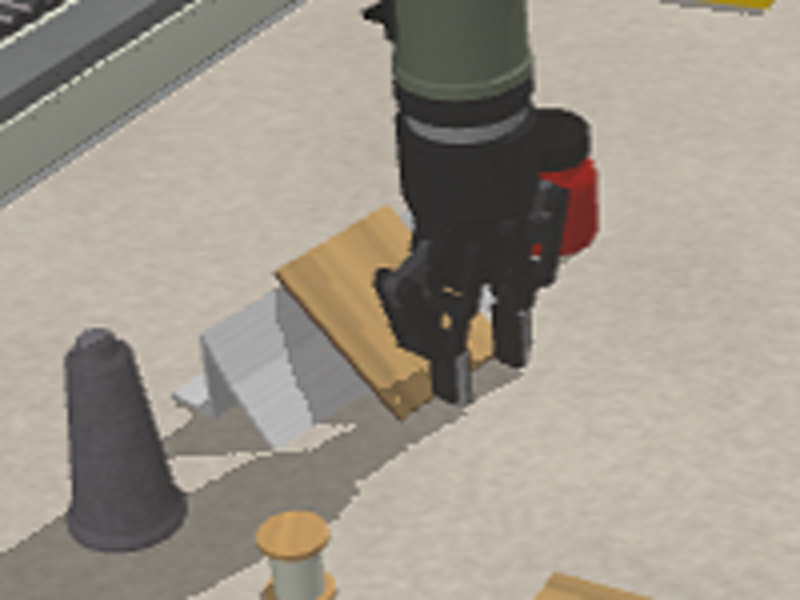

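View pics/w5.png

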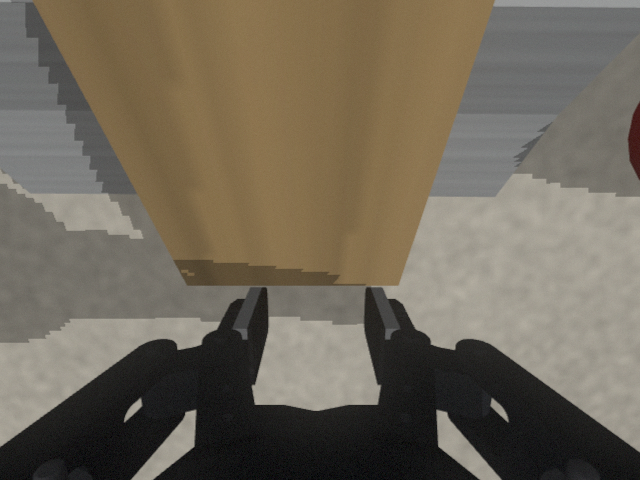

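```bash
python3 - <<'E'
from h import *
print([np.round(RS.T@(ray('wrist',p,0)-FOOT),1) for p in [(138,194),(430,196.5),(495,196.5),(300,286)]])
E
```

```text
[array([-1.1, 49.6,  0. ]), array([ -2.1, -69.8,   0. ]), array([ -2.1, -96.3,   0. ]), array([-41.8, -16. ,   0. ])]
```

Call:
apply_moves:
  steps:
    - [[0.06,0,0],[0,0,0],50]
    - [[0.06,0,0],[0,0,0],50]
    - [[0.06,0,0],[0,0,0],50]
    - [[0.06,0,0],[0,0,0],50]
    - [[0.06,0,0],[0,0,0],50]
    - [[0.06,0,0],[0,0,0],50]
    - [[0.06,0,0],[0,0,0],50]
    - [[0.06,0,0],[0,0,0],50]
    - [[0.06,0,0],[0,0,0],50]
    - [[0.06,0,0],[0,0,0],50]
    - [[0,0,0],[0,0,0],50]

```text
clock: 7.8
position: [589.3, -20.7, 0.2]
ee_rot: [0.0, 0.997, -0.084, 0.0]
force: [-0.0, 0.3, 0.8]
grip_width: 0.501
```

```bash
python3 - <<'E'
from h import *
look('s6'); snap('wrist','w6')
E
```

```text
t 7.8 world [ 5.893e+02 -2.070e+01  2.000e-01] stopframe [-25.  -23.8   0.2] F [-0.1  0.3  0.8] g 0.501
toolx [1.    0.001 0.001] toolz [ 0.001  0.    -1.   ]
```

View pics/s6c.png

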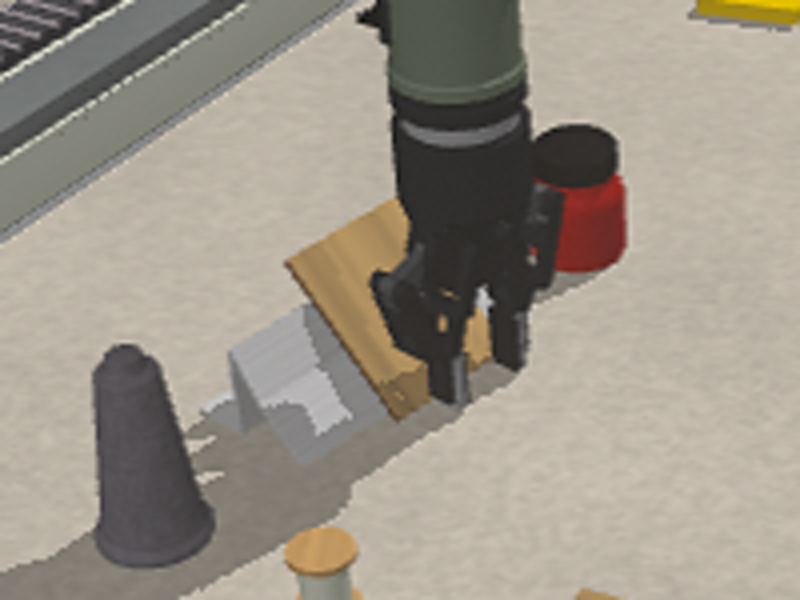

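View pics/w6.png

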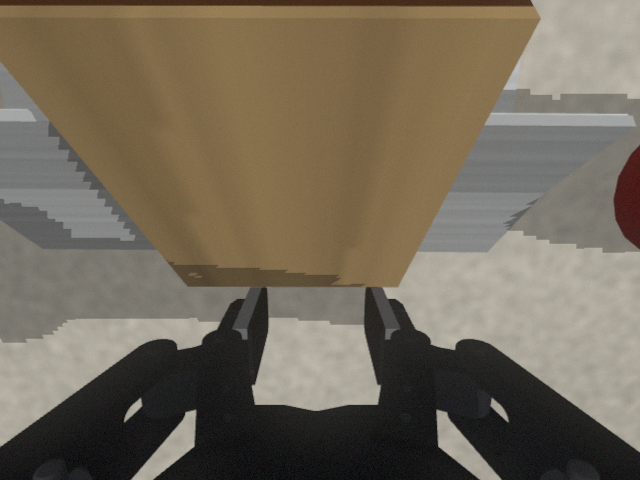

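Call:
apply_moves:
  steps:
    - [[0.035,0,0],[0,0,0],50]
    - [[0.035,0,0],[0,0,0],50]
    - [[0.035,0,0],[0,0,0],50]
    - [[0.035,0,0],[0,0,0],50]
    - [[0.035,0,0],[0,0,0],50]
    - [[0.03,0,0],[0,0,0],50]
    - [[0,0,0],[0,0,0],50]

```text
clock: 8.48
position: [597.0, -22.0, 0.1]
ee_rot: [-0.0, 0.997, -0.084, 0.0]
force: [-0.9, 0.7, 0.1]
grip_width: 0.5
```

```bash
python3 - <<'E'
from h import *
look('s7'); snap('wrist','w7')
E
```

```text
t 8.48 world [ 5.97e+02 -2.20e+01  1.00e-01] stopframe [-17.2 -23.8   0.1] F [-1.   0.6  0.1] g 0.5
toolx [1.    0.001 0.   ] toolz [ 0.  0. -1.]
```

View pics/w7.png

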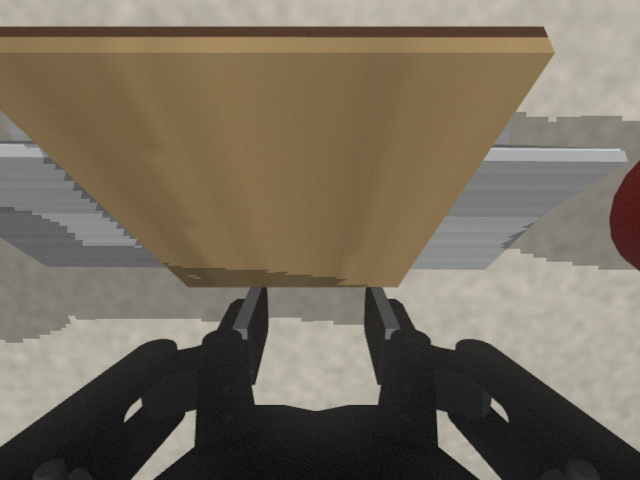

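The board leans on the stop at the foot line. I retreat, go up and over, and tilt the fingers behind the crest.

Call:
apply_moves:
  steps:
    - [[-0.1,0,0],[0,0,0],50]
    - [[-0.2,0,0],[0,0,0],50]
    - [[-0.2,0,-0.2],[0,0,0],50]
    - [[0,0,-0.8],[0,0,0],50]
    - [[0,0,-0.9],[0,0,0],50]
    - [[0,0,-0.9],[0,0,0],50]
    - [[0,0,-0.9],[0,0,0],50]
    - [[0,0,-0.9],[0,0,0],50]
    - [[0.6,-0.05,0],[0,0,0],50]
    - [[0.9,-0.08,0],[0,0,0],50]
    - [[0.9,-0.08,0],[0,0,0],50]
    - [[0.9,-0.06,0],[0,0,0],50]
    - [[0.8,0,0],[0,0,0],50]
    - [[0,0,0],[0,-1,0],50]
    - [[0,0,0],[0,-1,0],50]
    - [[0,0,0],[0,-1,0],50]
    - [[0,0,0],[0,-1,0],50]
    - [[0,0,0],[0,0,0],50]

```text
clock: 10.08
position: [740.3, -35.9, 170.6]
ee_rot: [-0.021, 0.966, -0.081, -0.245]
force: [0.6, -0.5, -6.8]
grip_width: 0.502
```

```bash
python3 - <<'E'
from h import *
goto([110,-13,60]); im=snap('side','s8'); snap('top','t8')
P=proj('side',RS@np.array([40,-13,40])+FOOT).astype(int); print(P)
y0=max(0,P[1]-110);x0=P[0]-100
cv2.imwrite('pics/s8c.png',cv2.resize(im[y0:y0+150,x0:x0+200],None,fx=4,fy=4,interpolation=cv2.INTER_CUBIC))
E
```

```text
t 10.08 world [740.3 -35.9 170.6] stopframe [126.3 -13.6 170.6] F [ 0.7 -0.4 -6.8] g 0.502
toolx [ 0.879 -0.    -0.477] toolz [-0.477 -0.    -0.879]
tool shift mm [ 38.4  -0.6 104.9] units [ 0.96  -0.015  2.624]
[258 205]
```

View pics/s8c.png

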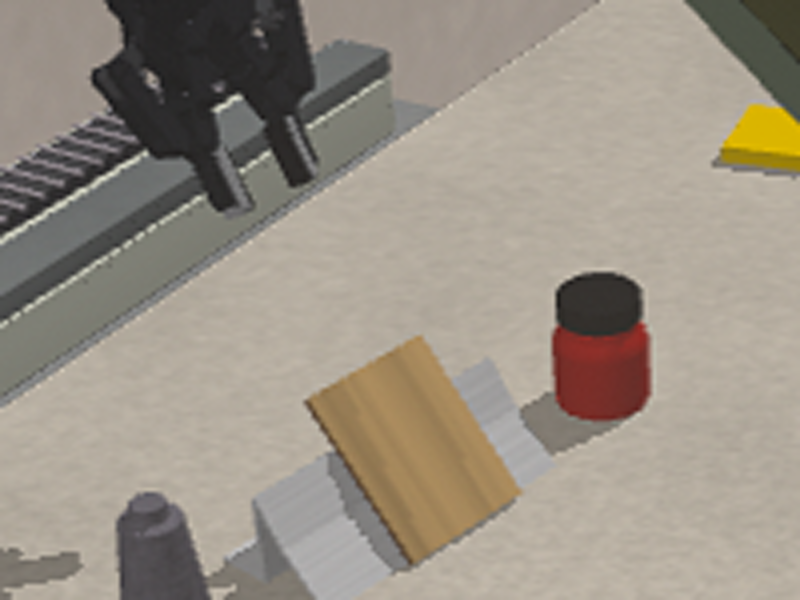

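Call:
apply_moves:
  steps:
    - [[0.19,0,0.525],[0,0,0],50]
    - [[0.19,0,0.525],[0,0,0],50]
    - [[0.19,0,0.525],[0,0,0],50]
    - [[0.19,0,0.525],[0,0,0],50]
    - [[0.19,-0.015,0.525],[0,0,0],50]
    - [[0,0,0],[0,0,0],50]

```text
clock: 10.68
position: [722.6, -31.2, 72.7]
ee_rot: [-0.02, 0.968, -0.081, -0.239]
force: [-0.7, -0.5, -0.4]
grip_width: 0.501
```

```bash
python3 - <<'E'
from h import *
x0,y0=158,95
A=[crop2full(p,(x0,y0)) for p in [(306,400),(420,338),(412,565),(520,492)]]
# intersect rays with planes at heights
for a,z in zip(A,[87,87,3.9,3.9]): print(np.round(RS.T@(ray('side',a,z)-FOOT),1))
goto([72.5,-13,65]); im=snap('side','s9')
cv2.imwrite('pics/s9c.png',cv2.resize(im[y0:y0+150,x0:x0+200],None,fx=4,fy=4,interpolation=cv2.INTER_CUBIC))
E
```

```text
[61.7 38.  87. ]
[ 58.7 -50.1  87. ]
[-9.  36.6  3.9]
[ -8.  -55.5   3.9]
t 10.68 world [722.6 -31.2  72.7] stopframe [108.1 -11.9  72.7] F [-0.6 -0.6 -0.4] g 0.501
toolx [ 0.885  0.001 -0.465] toolz [-0.465 -0.001 -0.885]
tool shift mm [-27.9   1.1  23.4] units [-0.698  0.027  0.585]
```

View pics/s9c.png

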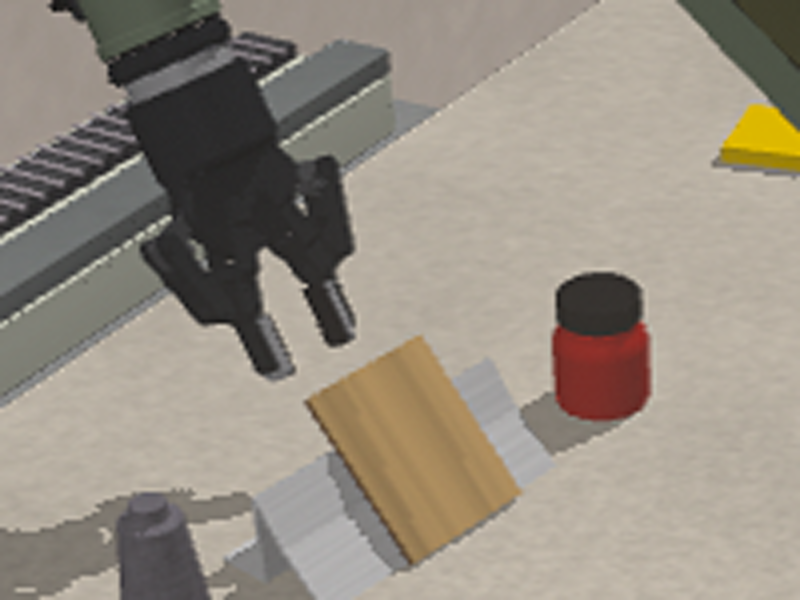

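Call:
apply_moves:
  steps:
    - [[0,0,0],[0,0,0],50]
    - [[0,0,0],[0,0,0],50]

```text
clock: 10.9
position: [727.5, -32.3, 78.2]
ee_rot: [-0.02, 0.969, -0.081, -0.234]
force: [0.1, 0.6, 0.9]
grip_width: 0.502
```

```bash
python3 - <<'E'
from h import *
goto([92,-13,60]);goto([76,-13,62])
E
```

```text
t 10.9 world [727.5 -32.3  78.2] stopframe [113.1 -12.2  78.2] F [-0.   0.6  0.9] g 0.502
toolx [ 0.89   0.001 -0.456] toolz [-0.456 -0.    -0.89 ]
tool shift mm [-10.5   0.8  25.8] units [-0.263  0.02   0.645]
t 10.9 world [727.5 -32.3  78.2] stopframe [113.1 -12.2  78.2] F [-0.   0.6  0.9] g 0.502
toolx [ 0.89   0.001 -0.456] toolz [-0.456 -0.    -0.89 ]
tool shift mm [-25.7   0.8  31.3] units [-0.642  0.02   0.783]
```

Call:
apply_moves:
  steps:
    - [[-0.13,0.01,0.32],[0,0,0],50]
    - [[-0.13,0.01,0.32],[0,0,0],50]
    - [[0,0,0],[0,0,0],50]
    - [[0,0,0],[0,0,0],50]

```text
clock: 11.23
position: [705.6, -29.5, 57.3]
ee_rot: [-0.02, 0.968, -0.081, -0.236]
force: [0.2, 0.1, -0.2]
grip_width: 0.496
```

```bash
python3 - <<'E'
from h import *
goto([76,-13,62])
x0,y0=158,95
im=snap('side','s10')
cv2.imwrite('pics/s10c.png',cv2.resize(im[y0:y0+150,x0:x0+200],None,fx=4,fy=4,interpolation=cv2.INTER_CUBIC))
E
```

```text
t 11.23 world [705.6 -29.5  57.3] stopframe [ 91.1 -13.1  57.3] F [ 0.2  0.1 -0.2] g 0.496
toolx [ 0.888  0.001 -0.46 ] toolz [-0.46  -0.    -0.888]
tool shift mm [-15.6  -0.1   2.8] units [-0.389 -0.002  0.069]
```

View pics/s10c.png

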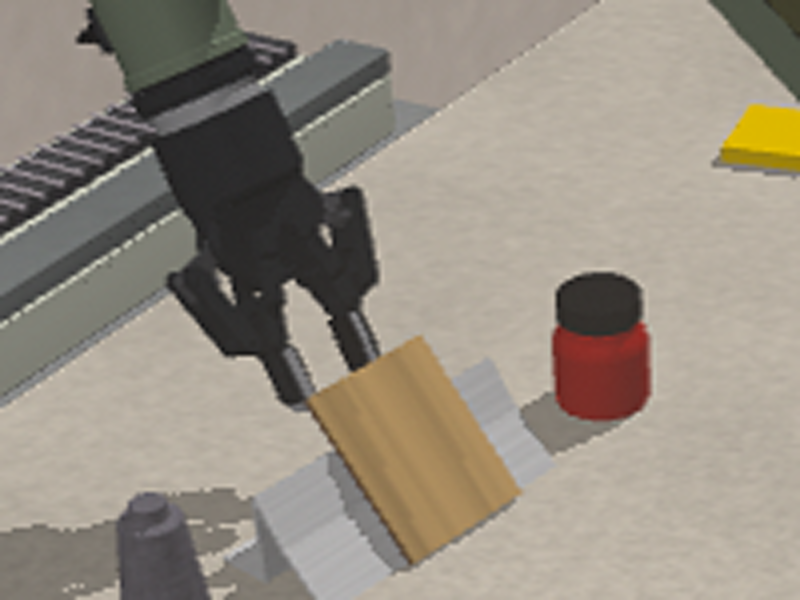

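Call:
apply_moves:
  steps:
    - [[-0.1,0,0.017],[0,0,0],50]
    - [[-0.1,0,0.017],[0,0,0],50]
    - [[-0.1,0,0.017],[0,0,0],50]
    - [[-0.1,0,0.017],[0,0,0],50]
    - [[-0.1,0,-0.015],[0,0,0],50]
    - [[-0.1,0,-0.015],[0,0,0],50]
    - [[-0.1,0,-0.015],[0,0,0],50]
    - [[-0.1,0,-0.015],[0,0,0],50]
    - [[0,0,0],[0,0,0],50]

```text
clock: 12.03
position: [676.8, -24.7, 70.9]
ee_rot: [-0.02, 0.968, -0.081, -0.237]
force: [0.8, 0.3, -0.8]
grip_width: 0.498
```

```bash
python3 - <<'E'
from h import *
tocp()
x0,y0=158,95
im=snap('side','s11')
cv2.imwrite('pics/s11c.png',cv2.resize(im[y0:y0+150,x0:x0+200],None,fx=4,fy=4,interpolation=cv2.INTER_CUBIC))
E
```

```text
t 12.03 world [676.8 -24.7  70.9] stopframe [ 61.8 -13.1  70.9] F [ 0.8  0.4 -0.8] g 0.498
toolx [ 0.887  0.001 -0.461] toolz [-0.461 -0.    -0.887]
```

View pics/s11c.png

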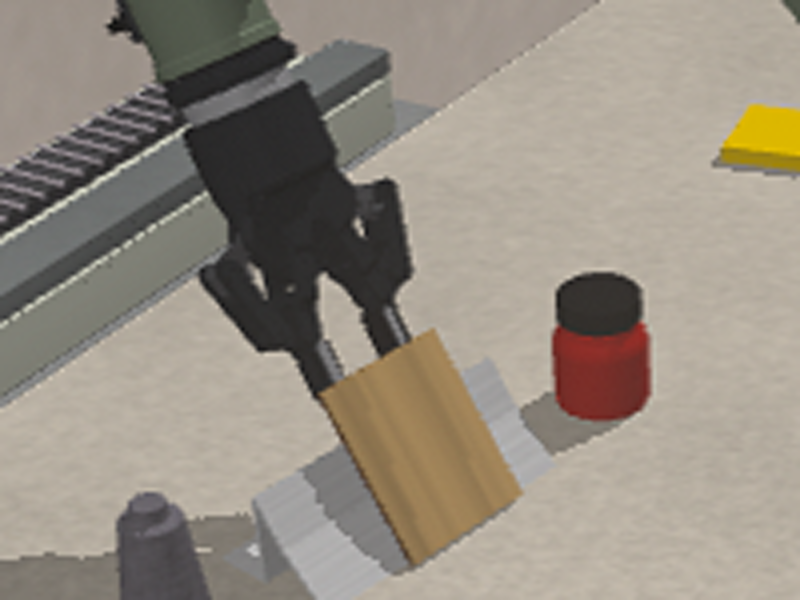

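Call:
apply_moves:
  steps:
    - [[-0.1,0,-0.004],[0,0,0],50]
    - [[-0.1,0,-0.004],[0,0,0],50]
    - [[-0.1,0,-0.004],[0,0,0],50]
    - [[-0.1,0,-0.004],[0,0,0],50]
    - [[-0.1,0,-0.004],[0,0,0],50]
    - [[-0.1,0,-0.004],[0,0,0],50]
    - [[-0.1,0,-0.004],[0,0,0],50]
    - [[-0.1,0,0.01],[0,0,0],50]
    - [[-0.09,0,0.025],[0,0,0],50]
    - [[-0.09,0,0.025],[0,0,0],50]
    - [[-0.05,0,0.015],[0,0,0],50]
    - [[0,0,0],[0,0,0],50]

```text
clock: 13.08
position: [639.6, -18.3, 87.5]
ee_rot: [-0.02, 0.968, -0.081, -0.237]
force: [0.1, -0.7, -0.4]
grip_width: 0.502
```

```bash
python3 - <<'E'
from h import *
tocp()
x0,y0=158,95
im=snap('side','s12')
cv2.imwrite('pics/s12c.png',cv2.resize(im[y0:y0+150,x0:x0+200],None,fx=4,fy=4,interpolation=cv2.INTER_CUBIC))
E
```

```text
t 13.08 world [639.6 -18.3  87.5] stopframe [ 24.1 -13.1  87.5] F [ 0.3 -0.7 -0.4] g 0.502
toolx [ 0.887  0.001 -0.462] toolz [-0.462 -0.    -0.887]
```

View pics/s12c.png

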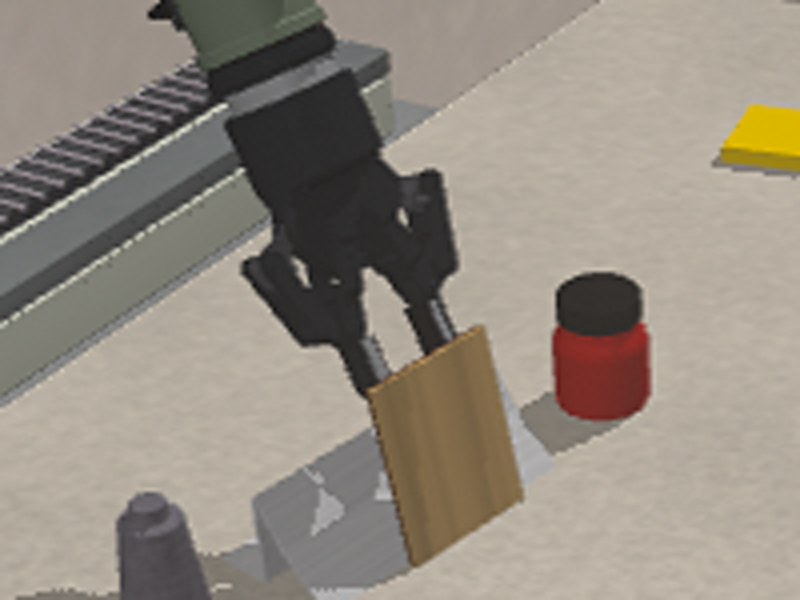

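Call:
apply_moves:
  steps:
    - [[-0.067,0,0.035],[0,0,0],50]
    - [[-0.067,0,0.035],[0,0,0],50]
    - [[-0.067,0,0.035],[0,0,0],50]
    - [[-0.067,0,0.035],[0,0,0],50]
    - [[-0.067,0,0.035],[0,0,0],50]
    - [[-0.067,0,0.035],[0,0,0],50]
    - [[-0.067,0,0.035],[0,0,0],50]
    - [[-0.067,0,0.035],[0,0,0],50]
    - [[0,0,0],[0,0,0],50]
    - [[0,0,0],[0,0,0],50]

```text
clock: 13.97
position: [616.1, -14.4, 87.4]
ee_rot: [-0.02, 0.968, -0.081, -0.237]
force: [-0.1, 0.3, 0.0]
grip_width: 0.501
```

```bash
python3 - <<'E'
from h import *
tocp()
x0,y0=158,95
im=snap('side','s13')
cv2.imwrite('pics/s13c.png',cv2.resize(im[y0:y0+150,x0:x0+200],None,fx=4,fy=4,interpolation=cv2.INTER_CUBIC))
E
```

```text
t 13.97 world [616.1 -14.4  87.4] stopframe [  0.3 -13.1  87.4] F [-0.2  0.3  0. ] g 0.501
toolx [ 0.887  0.001 -0.462] toolz [-0.462 -0.    -0.887]
```

View pics/s13c.png

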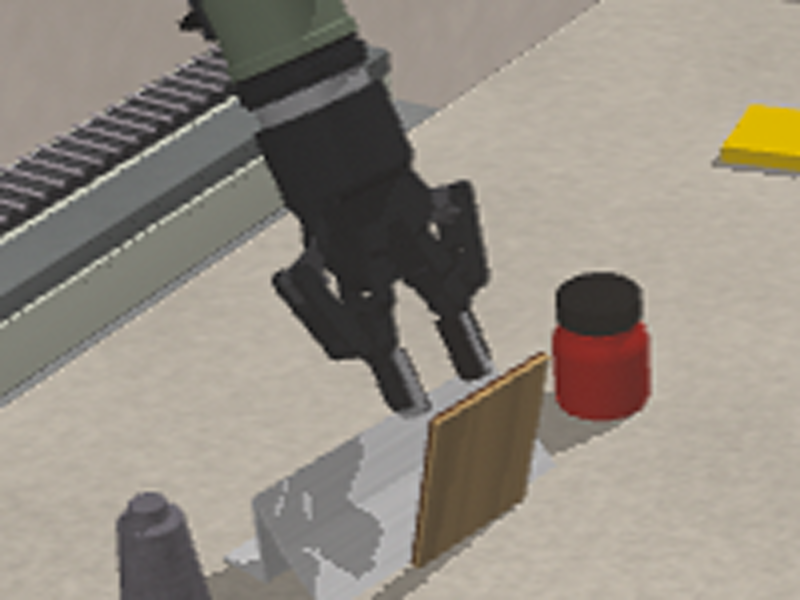

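Call:
apply_moves:
  steps:
    - [[-0.067,0,0.035],[0,0,0],50]
    - [[-0.067,0,0.035],[0,0,0],50]
    - [[0,0,0],[0,0,0],50]
    - [[0,0,0],[0,0,0],50]
    - [[0,0,0],[0,0,0],50]
    - [[0,0,0],[0,0,0],50]

```text
clock: 14.52
position: [610.3, -13.5, 87.3]
ee_rot: [-0.02, 0.968, -0.081, -0.237]
force: [-0.0, 0.3, -0.2]
grip_width: 0.504
```

```bash
python3 - <<'E'
from h import *
tocp()
x0,y0=158,95
im=snap('side','s14')
cv2.imwrite('pics/s14c.png',cv2.resize(im[y0:y0+150,x0:x0+200],None,fx=4,fy=4,interpolation=cv2.INTER_CUBIC))
E
```

```text
t 14.52 world [610.3 -13.5  87.3] stopframe [ -5.5 -13.2  87.3] F [-0.1  0.3 -0.2] g 0.504
toolx [ 0.887  0.001 -0.462] toolz [-0.462 -0.    -0.887]
```

View pics/s14c.png

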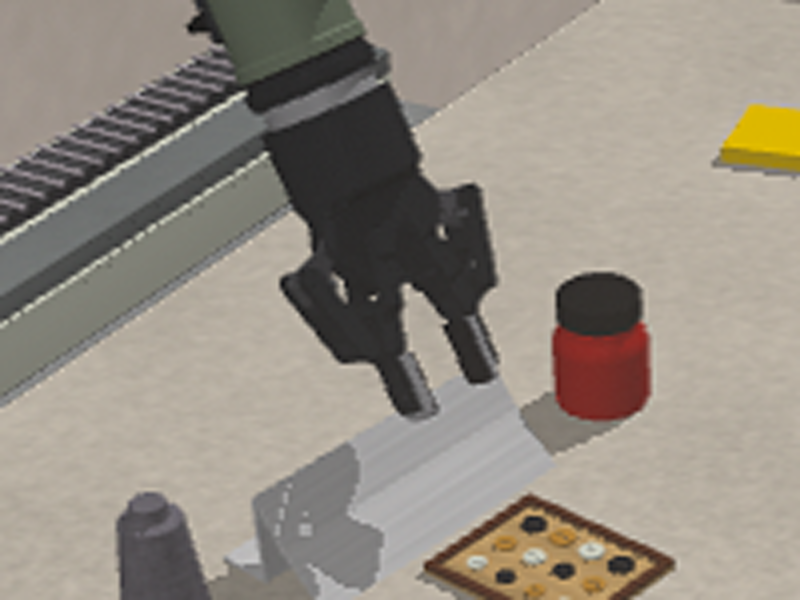

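The board fell back button side up. I withdraw and check that it lies flat.

Call:
apply_moves:
  steps:
    - [[0,0,-0.6],[0,0,0],50]
    - [[0,0,-0.9],[0,0,0],50]
    - [[0,0,-0.9],[0,0,0],50]
    - [[0.4,0,-0.8],[0,0.5,0],50]
    - [[0.4,0,-0.6],[0,0.5,0],50]
    - [[0,0,0],[0,0,0],50]
    - [[0,0,0],[0,0,0],50]

```text
clock: 15.15
position: [707.2, -29.9, 210.5]
ee_rot: [-0.015, 0.981, -0.082, -0.177]
force: [-0.5, 0.6, -0.1]
grip_width: 0.5
```

```bash
python3 - <<'E'
from h import *
tocp()
im=snap('side','s15'); t=snap('top','t15')
a=cv2.resize(im[150:300,180:380],None,fx=4,fy=4,interpolation=cv2.INTER_CUBIC)
cv2.imwrite('pics/s15c.png',a)
cv2.imwrite('pics/t15c.png',cv2.resize(t[120:270,240:440],None,fx=4,fy=4,interpolation=cv2.INTER_CUBIC))
E
```

```text
t 15.15 world [707.2 -29.9 210.5] stopframe [ 92.7 -13.2 210.5] F [-0.6  0.5 -0.1] g 0.5
toolx [ 0.937  0.001 -0.35 ] toolz [-0.35  -0.    -0.937]
```

View pics/s15c.png

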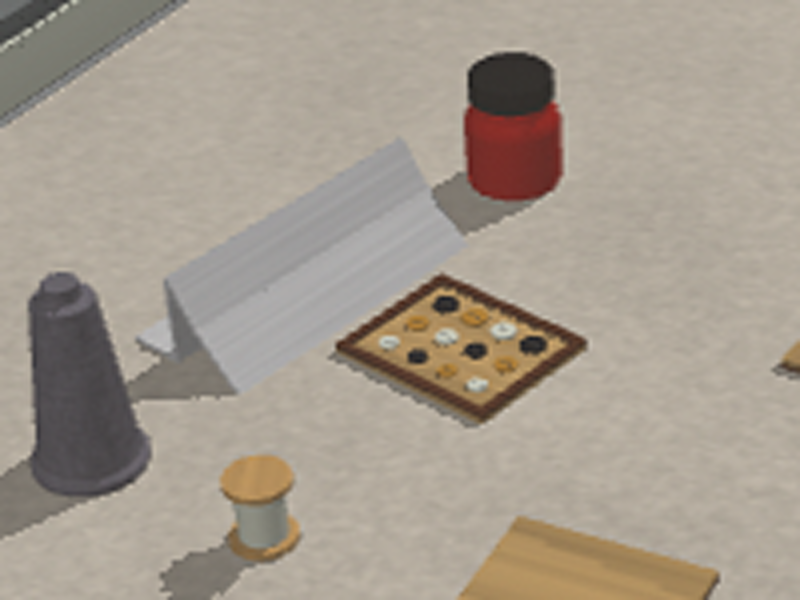

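View pics/t15c.png

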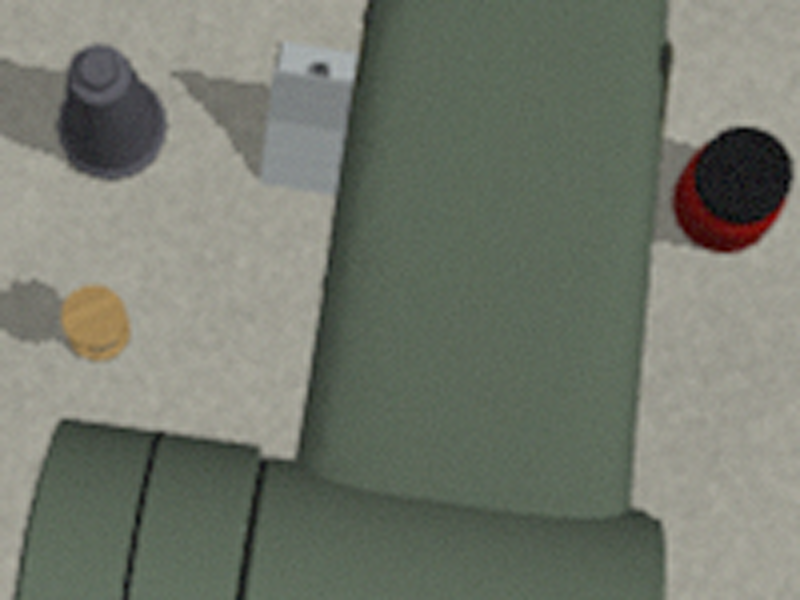

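```bash
python3 - <<'E'
from h import *
B=[RS.T@(ray('side',crop2full(p,(180,150)),6)-FOOT) for p in [(337,346),(442,274),(587,343),(482,417)]]
print(np.round(B,1),[round(np.linalg.norm(B[i]-B[i-1]),1) for i in range(4)])
E
```

```text
[[ -17.7   34.9    6. ]
 [ -16.3  -55.2    6. ]
 [-127.5  -52.6    6. ]
 [-125.7   35.     6. ]] [np.float64(108.0), np.float64(90.1), np.float64(111.2), np.float64(87.6)]
```

The corners fit a flat 110 x 90 mm board at 6 mm height, about 16 mm in front of the foot line. The cone, jar and spool sit at the same pixels as at the start.

```bash
python3 -c "
from h import *
print(robot.hand_in()); tocp()"
```

```text
the job is handed in; nothing more can be done
None
the job is handed in; nothing more can be done
```

The sample board now lies flat on the table, button side up, in front of the stop. I handed the job in at about 15 s.

- **What I did:** I used the board farthest from the base and the 190 mm wide stop. I pushed the board narrow edge first with two fingertips until it leaned on the crest. Then I went over and behind the stop and tipped the raised edge back until the board fell towards where it came from. I never pinched, lifted or carried it.
- **Last checks:** The side picture shows the buttons and dark rim facing up. The corners measured at 6 mm height give about 110 × 89 mm, so it is lying flat, about 16 mm clear of the foot line. The cone, jar and spool appear where they were at the start, and the gripper was clear of everything at 210 mm. The wrist force I read after each move stayed around 1 N; one reading just after a fast turn in free air was 7 N.
- **Failed or disagreeing checks:** In the last top picture the arm hid the board, so the final pose rests on the side view alone. Before that, the cameras disagreed by 2–5 mm on the foot line and the leaning board's edges. One fast descent behind the stop ended about 18 mm too high, and I corrected it before touching the board.

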